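Tare the bench scale with its empty tray

ROBOT

A 6-joint arm with a two-finger parallel gripper is mounted at the origin on the work surface. World frame = base frame: x ahead of the robot, y to its left, z up, the work surface at z = 0. Lengths are in m, angles in rad, forces in N, time in s.
With the tool pointing down it reaches from about 0.325 to 0.9 m from the base axis. Payload 6.1 kg.
Tool frame: the origin (TCP) lies on the centre line of the jaws, within the pads' length; the fingertips stand 8 mm ahead of it and the grasp point (between the pads) lies 11 mm behind it; z points along the fingers, y is the direction in which the jaws open and shut (so a half turn about z gives the same grasp; the last joint's range is limited). The gripper opens to 87 mm and grips with 3 to 60 N. Pads are 19 mm wide; open, the fingers measure 117 mm over their backs; the gripper's body (75 mm by 190 mm) begins 51 mm behind the grasp point.
Start: joints at [1.218, 0.22, 1.526, -0, 1.395, -0.126], TCP at [0.141, 0.609, 0.231] pointing down, gripper open.
Joint ranges: [-2.98, 2.98], [-0.91, 2.08], [0.09, 2.57], [-1.24, 4.39], [0.2, 2.65], [-2.68, 2.68]. Speed limits (rad/s): [2.57, 2.57, 3.01, 3.14, 3.14, 3.14].

INTERFACE

Orientations are given as [roll, pitch, yaw] about the fixed x, y, z axes, in that order (R = Rz(yaw) Ry(pitch) Rx(roll)).
In Python, from rig import arm gives the robot as it stands. The module is installed in compiled form; this text tells all that it offers.
- The arm moves only by the tool servo_tool, never from a script. Its argument "moves" is a list of rows, each an object of numbers: "rx", "ry", "rz": the turn, a rotation vector about the tool's x, y, z in degrees; "tx", "ty", "tz": the shift along the tool's x, y, z in m; "fingers": the opening, from -1 (shut) to 1 (fully open), so that 0 is half open. A call has 1 to 5 rows; each row shifts and turns the commanded pose from where the row before left it, along the tool's axes as they then stand; what a row does not reach is not made up. A row lasts 1/8 s, in which the tool goes at most 62.5 mm and 10.7 degrees, less where a joint would pass 70% of its speed; a pose out of reach is approached as far as the arm can. A call with a gripper value outside its range is refused whole. The fingers move at their own pace and stop on an object; "force" is the grip in N (left out, the last holds). Time passes only in rows, so rows that do not move let the fingers close. It gives the time, the measured TCP pose, the force and the opening at its end, in the units of the state.
- arm.observe(): the state, without advancing time (a new reading comes with each control period).
- arm.capture(name): name is "scene" or "side" or "wrist"; returns a dict with "image" (420x560x3 uint8, red, green, blue), "range_z" (420x560 float32, m along the optical axis (not along the pixel's ray), 0 where there is no reading), "intrinsics" (3x3 intrinsics, pixels), "origin" and "rotation" of the camera in the world. Camera axes: x right, y down, z forward; pixel columns grow to the right and rows downward; lengths in m; the calibration is good to about 2 mm. A picture is of the moment at which its call begins.
- arm.finish_job(): hands the job in, once; it reports no verdict.
The state is a dict: "time_s": time; "joint_positions": joint angles; "dq": joint speeds; "tau": joint torques, N m; "tool_pos": TCP position; "ee_rot": TCP orientation; "force": force on the tool from outside, world axes, zero at the start; "moment": the same for the moment, N m; "grip_width": finger opening in m.
Only numpy, scipy, OpenCV 4.12 (cv2) and the standard library are available. Lean on these libraries where they do the work, as an engineer would, in place of code of your own. Each camera call takes 0.05 s, during which the arm holds its last target. There are 200 camera calls.

TASK

The empty wooden tray has slipped forward on the bench scale and lies over the key strip: push it back along the top of the scale, without lifting it, until it lies wholly on the steel weighing plate. Then reach a fingertip into the round well in the key strip, press the sunken round key all the way down, keep it down for a good second, and let it come up again. Leave the key in the square well, and the spring bolts and cup beside the scale, alone.

Things in the scene. Friction and masses are not known exactly. Their poses are not given: they have to be found in the camera images.
- scale: Fixed bench scale, a flat dark grey box 292 mm along x, 230 mm along y, its level smooth top 55 mm above the table. Origin: on the table, 152 mm from its far face, on its centre line; +x points away from the robot (turned at most 0.3 rad), +y left. The near part of the top (x -140 to -50 mm) is the dark grey key strip with a small dark display in its middle.
- plate_edge (a point): Middle of the straight line where key strip and weighing plate meet, at top height; axes are the scale's. The bare steel weighing plate is the far part of the top, from here 190 mm in +x and 115 mm to either side, flush with the strip. A fixed ridge 12 mm thick, 15 mm higher than the top, stops the tray at the plate's far edge.
- tray: Loose empty open wooden tray, 120 mm along its x, 150 mm along its y, 28 mm high, walls and floor 6 mm, 0.2 to 0.45 kg, slides with friction coefficient of about 1 or less. Origin: centre of its underside. Starts flat on the scale's top, within 0.2 rad of square to it, its near (-x) wall over the key strip, covering the wells at least in part.
- tray_corner_a (a point): Lower outer corner of the tray, near (-x) left (+y).
- tray_corner_b (a point): Lower outer corner of the tray, near (-x) right (-y).
- tray_corner_c (a point): Lower outer corner of the tray, far (+x) left (+y).
- tray_corner_d (a point): Lower outer corner of the tray, far (+x) right (-y).
- round_well_mouth (a point): Centre of the mouth of the round well, level with the scale's top (55 mm above the table): a vertical hole 48 mm in diameter and 36 mm deep in the key strip, 45 mm nearer the robot than the weighing plate's edge, and 55 mm left or right of the scale's centre line (which side varies; the square well is on the other).
- round_key_top (a point): Centre of the top of the round key (26 mm diameter) that stands in the middle of the round well; at rest 16 mm below the mouth, that is 39 mm above the table. It moves with the key.
- round_key (a joint): Travel of the round key, m: 0 at rest, 0.006 fully down. Spring: starts to move at 1.5 N and is fully down at 5 N; springs back when let go.
- square_well_mouth (a point): Centre of the mouth of the square well, 48 x 48 mm, 36 mm deep, otherwise like the round one. Not to be used.
- square_key (a joint): Travel of the square key (24 x 24 mm, same depth and spring) in the square well, m: 0 at rest. To be left alone.
- bolt_1: Loose steel spring bolt, 180 mm long, 26 mm thick, lying on the table left of the scale. Origin: on its underside, 70 mm from the plain end and 110 mm from the forked end. Leave alone.
- bolt_2: A second such spring bolt, further left. Leave alone.
- cup: Loose steel cup, 70 mm diameter, 70 mm high, standing right of the scale; origin at its underside. Leave alone.
Things that resemble listed ones, but are neither listed nor needed, are in the scene too. What is meant by the tray is not orange, and is the larger of those in its own colour.

How it is judged:
On the way, in this order (a step that is already met when the one before it is completed fails the run):
1. the tray lies wholly on the weighing plate (x of each of tray_corner_a, tray_corner_b, tray_corner_c, tray_corner_d in the frame of scale above -0.053 m and y of tray_corner_a in the frame of scale between -0.118 and 0.118 m and y of tray_corner_b in the frame of scale between -0.118 and 0.118 m and y of tray_corner_c in the frame of scale between -0.118 and 0.118 m and y of tray_corner_d in the frame of scale between -0.118 and 0.118 m), for 0.2 s.
2. the round key is kept fully down (at least 4.5 mm of 6) for 0.7 s (all of step 1 and value of joint round_key above 0.0045 m), for 0.7 s.
At the end, for the whole second after the job is handed in: The tray lies flat and at rest wholly on the weighing plate (every corner within 3 mm of its outline at the key strip and the sides), and both keys are up again (all of step 1 and value of joint each of round_key, square_key below 0.0015 m and angle between tray's own z axis and vertical below 0.06 rad and height (world z) of tray between 0.05 and 0.06 m and linear speed of tray below 0.02 m/s); the robot touches nothing.
It fails at once if the tray is lifted (12 mm or more) or tipped (height (world z) of tray above 0.067 m or angle between tray's own z axis and vertical above 0.2 rad).
It fails at once if the key in the square well is pressed (value of joint square_key above 0.002 m).
It fails at once if a spring bolt or the cup is moved by more than 20 mm (distance of any of bolt_1, bolt_2, cup from where it was at the start of the episode above 0.02 m).
It also fails if it takes over 45 s, if anything falls off the work surface, if the arm or the gripper's body presses on something with over 40 N, if the wrist force passes 120 N, or if a joint passes its speed limit or range.

## Working session

There is one attempt and no reset: what is moved stays moved. The work goes in short steps, Python scripts to look and compute and a tool call to move; the robot and the scene stay as the last step left them, time stands still between calls to the robot, and variables do not carry over. Pictures are saved under pics/ and viewed, about 8 in all and at most 12, crops included, and the job is handed in when it is done.

Besides the shell and the picture viewer there is one more tool, called after "Call:" as name(argument=value, ...) on one line, values as JSON. servo_tool: Moves the arm, as the interface text tells. Its arguments: {"type":"object","properties":{"moves":{"type":"array","items":{"type":"object","properties":{"rx":{"type":"number"},"ry":{"type":"number"},"rz":{"type":"number"},"tx":{"type":"number"},"ty":{"type":"number"},"tz":{"type":"number"},"fingers":{"type":"number"}}}},"force":{"type":"number"}},"required":["moves"]}

```bash
mkdir -p pics; cat > h.py <<'E'
import numpy as np,cv2
from rig import arm
def save(c,n): cv2.imwrite(f'pics/{n}.png',c['image'][...,::-1])
def cloud(c):
    K=c['intrinsics'];h,w=c['range_z'].shape;u,v=np.meshgrid(np.arange(w),np.arange(h));z=c['range_z']
    p=np.stack([(u-K[0][2])/K[0][0]*z,(v-K[1][2])/K[1][1]*z,z],-1)
    return p@np.array(c['rotation']).T+np.array(c['origin'])
def ray(c,uv,h):
    K=np.array(c['intrinsics']);uv=np.atleast_2d(uv).astype(float)
    d=np.c_[uv,np.ones(len(uv))]@np.linalg.inv(K).T@np.array(c['rotation']).T
    o=np.array(c['origin']);return o+d*((h-o[2])/d[:,2])[:,None]
E
python3 - <<'E'
from h import *
print(arm.observe())
import pickle
for n in('scene','side'):
    c=arm.capture(n);save(c,n);pickle.dump(c,open(n+'.pkl','wb'));print(n,c['origin'],np.round(c['rotation'],3).tolist(),c['intrinsics'])
a,b=cv2.imread('pics/scene.png'),cv2.imread('pics/side.png')
E
```

```text
{'time_s': 0.0, 'joint_positions': array([ 1.21794457e+00,  2.21210890e-01,  1.52764458e+00, -3.53171440e-05,
        1.39468819e+00, -1.26108791e-01]), 'dq': array([ 0.00200103,  0.00058621, -0.00035701,  0.00041302,  0.00013597,
       -0.0013016 ]), 'tau': array([ 2.44168397e-03, -4.94614756e+01, -3.87380719e+01,  7.02670659e-02,
        5.73124678e-02, -1.29863893e-04]), 'tool_pos': array([0.14030828, 0.60841273, 0.22942897]), 'ee_rot': array([-3.13965278e+00, -2.10903737e-04,  2.91485571e+00]), 'force': array([-0.28656476, -0.01751915,  0.65795313]), 'moment': array([0.01364847, 0.01188314, 0.06881853]), 'grip_width': 0.08714217842531129}
scene [ 1.37818781 -0.09435262  1.09999727] [-2.446, 0.009, 1.425] [[543.89977534   0.         282.15124724]
 [  0.         543.89977534 205.97852657]
 [  0.           0.           1.        ]]
side [ 0.21302345 -0.59444087  0.79875438] [-2.405, 0.001, -0.491] [[379.46748558   0.         277.29821821]
 [  0.         379.46748558 205.70380811]
 [  0.           0.           1.        ]]
```

View pics/scene.png

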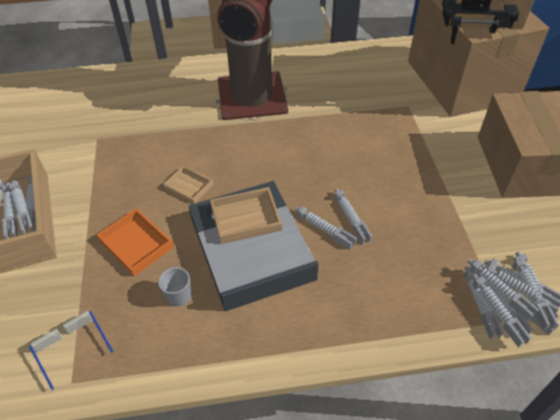

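View pics/side.png

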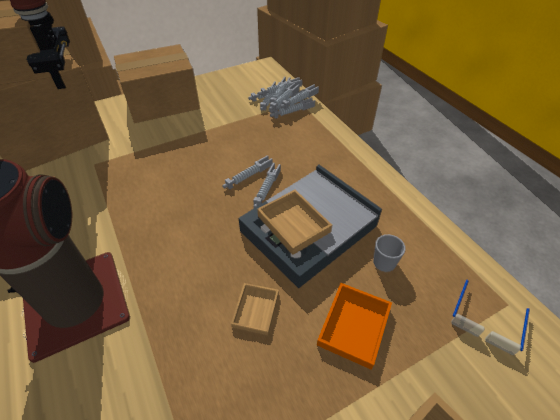

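The scene view shows the tray on the scale at about (245,213), with the cup at (176,287) and the bolts at (325,228) and (352,215). The smaller wooden tray and the orange tray are decoys. In the side view the tray is at (295,220), over the key strip. Next I'll measure from the depth data.

```bash
sed -i "s/np.array(c\['rotation'\])/Rm(c)/g; 2a from scipy.spatial.transform import Rotation\ndef Rm(c): return Rotation.from_euler('xyz',c['rotation']).as_matrix()" h.py
python3 - <<'E'
from h import *
import pickle
for n in('scene','side'):
    c=pickle.load(open(n+'.pkl','rb'));P=cloud(c);hsv=cv2.cvtColor(c['image'],cv2.COLOR_RGB2HSV)
    box=np.zeros(P.shape[:2],bool)
    (x0,y0,x1,y1)=(185,170,325,310) if n=='scene' else (232,160,385,285)
    box[y0:y1,x0:x1]=1
    def rect(m,name):
        m=cv2.morphologyEx(m.astype(np.uint8),cv2.MORPH_OPEN,np.ones((2,2)))
        k,l,s,_=cv2.connectedComponentsWithStats(m);i=1+s[1:,4].argmax()
        q=P[l==i];r=cv2.minAreaRect(q[:,:2].astype(np.float32)*1000)
        print(n,name,len(q),'z',np.median(q[:,2]).round(4),np.round(r[0],1),np.round(r[1],1),round(r[2],1));print(np.round(cv2.boxPoints(r)).tolist())
    rect(box&(abs(P[...,2]-.055)<.008)&(hsv[...,1]<70),'top')
    rect(box&(abs(P[...,2]-.083)<.007)&(hsv[...,1]>70),'tray rim')
    rect(box&(P[...,2]>.04),'all')
c=pickle.load(open('side.pkl','rb'));cv2.imwrite('pics/crop.png',cv2.resize(c['image'][155:290,225:390,::-1],None,fx=4.5,fy=4.4,interpolation=2))
E
```

```text
scene top 5661 z 0.0544 [899.2 -19.7] [932.2 266.6] 7.1
[[420.0, 55.0], [453.0, -210.0], [1378.0, -94.0], [1345.0, 170.0]]
scene tray rim 550 z 0.0796 [914.4 -45.9] [919.9 154.2] 3.5
[[451.0, 3.0], [460.0, -151.0], [1378.0, -94.0], [1369.0, 60.0]]
scene all 9728 z 0.0558 [877.5 -19.5] [974.9 272.9] 7.1
[[377.0, 55.0], [411.0, -216.0], [1378.0, -94.0], [1344.0, 176.0]]
side top 4892 z 0.0561 [ 415.2 -215.2] [793.7 329.8] 39.4
[[4.0, -340.0], [213.0, -594.0], [827.0, -91.0], [617.0, 164.0]]
side tray rim 646 z 0.0818 [ 437.  -312.4] [697.2 181.1] 66.1
[[213.0, -594.0], [379.0, -668.0], [661.0, -30.0], [495.0, 43.0]]
side all 8324 z 0.0572 [ 417.1 -213.7] [797.7 331.9] 39.2
[[3.0, -337.0], [213.0, -594.0], [831.0, -90.0], [621.0, 167.0]]
```

View pics/crop.png

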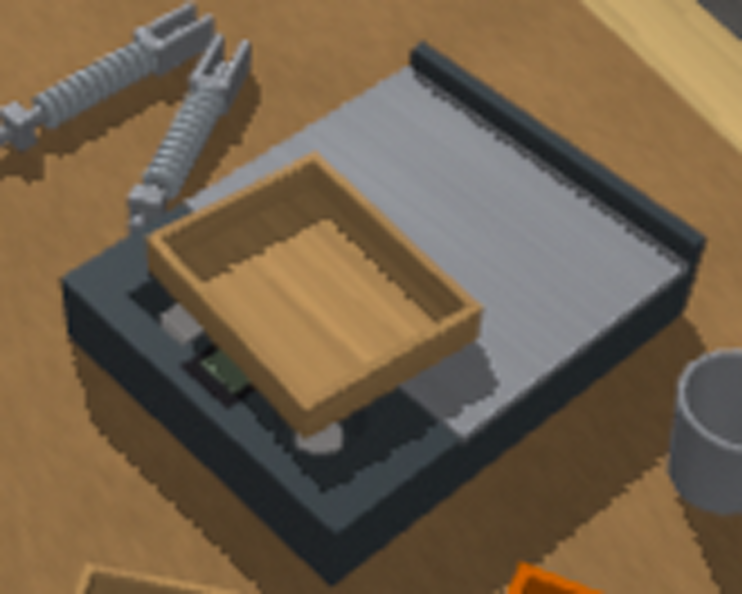

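The crop shows the square key at (180,322) on the left and the round key at (320,432) on the right, in front of the tray. I'll mask the missing depth readings and cast the corner pixels.

```bash
python3 - <<'E'
from h import *
import pickle
c=pickle.load(open('side.pkl','rb'))
px=lambda q:np.array(q)/[4.5,4.4]+[225,155]-.4
print('scale NL NR edgeR edgeL\n',ray(c,px([[65,283],[335,533],[463,437],[190,205]]),.055).round(4))
print('rim NL NR FR FL\n',ray(c,px([[150,240],[308,412],[480,312],[315,157]]),.083).round(4))
print('keys sq,rd',ray(c,px([[180,322],[320,432]]),.039).round(4))
for n in('scene','side'):
    c=pickle.load(open(n+'.pkl','rb'));P=cloud(c);hsv=cv2.cvtColor(c['image'],cv2.COLOR_RGB2HSV)
    box=np.zeros(P.shape[:2],bool)
    (x0,y0,x1,y1)=(185,180,325,310) if n=='scene' else (232,160,385,285)
    box[y0:y1,x0:x1]=1;box&=c['range_z']>.1
    for name,m in(('tray',box&(P[...,2]>.065)&(hsv[...,1]>70)),('all',box&(P[...,2]>.045)),('plate',box&(abs(P[...,2]-.055)<.008)&(hsv[...,1]<70)&(hsv[...,2]>100))):
        m=cv2.morphologyEx(m.astype(np.uint8),cv2.MORPH_OPEN,np.ones((3,3)))
        k,l,s,_=cv2.connectedComponentsWithStats(m);i=1+s[1:,4].argmax()
        q=P[l==i];r=cv2.minAreaRect(q[:,:2].astype(np.float32)*1000)
        print(n,name,len(q),np.round(r[0],1),np.round(r[1],1),round(r[2],1),np.round(cv2.boxPoints(r)).tolist())
E
```

```text
scale NL NR edgeR edgeL
 [[ 0.4226  0.0072  0.055 ]
 [ 0.4729 -0.2112  0.055 ]
 [ 0.5627 -0.1914  0.055 ]
 [ 0.5137  0.0288  0.055 ]]
rim NL NR FR FL
 [[ 0.4701 -0.0085  0.083 ]
 [ 0.4881 -0.1556  0.083 ]
 [ 0.6037 -0.1407  0.083 ]
 [ 0.585   0.0057  0.083 ]]
keys sq,rd [[ 0.4727 -0.0381  0.039 ]
 [ 0.504  -0.1434  0.039 ]]
scene tray 879 [538.3 -70.8] [125.5 149.2] 7.2 [[467.0, -5.0], [485.0, -153.0], [610.0, -137.0], [591.0, 11.0]]
scene all 9533 [588.8 -65.4] [299.  231.2] 12.7 [[417.0, 14.0], [469.0, -211.0], [760.0, -145.0], [709.0, 80.0]]
scene plate 4566 [625.  -57.3] [181.9 230.7] 12.7 [[511.0, 35.0], [562.0, -190.0], [739.0, -150.0], [688.0, 75.0]]
side tray 1023 [537.3 -73.2] [121.6 151.8] 7.0 [[468.0, -5.0], [486.0, -156.0], [607.0, -141.0], [588.0, 10.0]]
side all 8100 [589.4 -68. ] [293.8 232.1] 13.0 [[420.0, 12.0], [472.0, -214.0], [759.0, -148.0], [706.0, 78.0]]
side plate 2749 [626.9 -59.8] [184.2 231.4] 12.9 [[511.0, 33.0], [563.0, -193.0], [742.0, -152.0], [691.0, 73.0]]
```

Call:
servo_tool(moves=[{"rz": -8.6, "fingers": 1}, {"rz": -8.6, "fingers": 1}, {"rz": -8.6, "fingers": 1}, {"tx": -0.0095, "ty": -0.0575, "fingers": 1}, {"tx": -0.0095, "ty": -0.0575, "fingers": 1}])

```text
schema error: expected keys rx, ry, rz, tx, ty, tz, fingers
```

Call:
servo_tool(moves=[{"tx": -0.0095, "ty": -0.0575, "fingers": 1}, {"tx": -0.0095, "ty": -0.0575, "fingers": 1}, {"tx": -0.0095, "ty": -0.0575, "fingers": 1}, {"tx": -0.0095, "ty": -0.0575, "fingers": 1}, {"tx": -0.0095, "ty": -0.0575, "fingers": 1}])

```text
schema error: expected keys rx, ry, rz, tx, ty, tz, fingers
```

Call:
servo_tool(moves=[{"tx": -0.0095, "ty": -0.0575, "fingers": 1}, {"tx": -0.0095, "ty": -0.0575, "fingers": 1}, {"tx": -0.0095, "ty": -0.0575, "fingers": 1}, {"tx": -0.0095, "ty": -0.0575, "fingers": 1}, {"fingers": 1}])

```text
schema error: expected keys rx, ry, rz, tx, ty, tz, fingers
```

All keys are needed in every row.

Call:
servo_tool(moves=[{"rx": 0, "ry": 0, "rz": -8.6, "tx": 0, "ty": 0, "tz": 0, "fingers": 1}, {"rx": 0, "ry": 0, "rz": -8.6, "tx": 0, "ty": 0, "tz": 0, "fingers": 1}, {"rx": 0, "ry": 0, "rz": -8.6, "tx": 0, "ty": 0, "tz": 0, "fingers": 1}, {"rx": 0, "ry": 0, "rz": 0, "tx": -0.0095, "ty": -0.0575, "tz": 0, "fingers": 1}, {"rx": 0, "ry": 0, "rz": 0, "tx": -0.0095, "ty": -0.0575, "tz": 0, "fingers": 1}])

```text
time_s: 0.72
tool_pos: [0.1845, 0.4996, 0.2294]
ee_rot: [-3.14, -0.001, -2.917]
force: [0.8, 0.8, 1.1]
grip_width: 0.0871
```

Call:
servo_tool(moves=[{"rx": 0, "ry": 0, "rz": 0, "tx": -0.0095, "ty": -0.0575, "tz": 0, "fingers": 1}, {"rx": 0, "ry": 0, "rz": 0, "tx": -0.0095, "ty": -0.0575, "tz": 0, "fingers": 1}, {"rx": 0, "ry": 0, "rz": 0, "tx": -0.0095, "ty": -0.0575, "tz": 0, "fingers": 1}, {"rx": 0, "ry": 0, "rz": 0, "tx": -0.0095, "ty": -0.0575, "tz": 0, "fingers": 1}, {"rx": 0, "ry": 0, "rz": 0, "tx": -0.0095, "ty": -0.0575, "tz": 0, "fingers": 1}])

```text
time_s: 1.35
tool_pos: [0.2947, 0.2295, 0.2303]
ee_rot: [-3.142, 0.0, -2.917]
force: [1.2, 0.2, 0.2]
grip_width: 0.0872
```

Call:
servo_tool(moves=[{"rx": 0, "ry": 0, "rz": 0, "tx": -0.0095, "ty": -0.0575, "tz": 0, "fingers": 1}, {"rx": 0, "ry": 0, "rz": 0, "tx": -0.0095, "ty": -0.0575, "tz": 0, "fingers": 1}, {"rx": 0, "ry": 0, "rz": 0, "tx": -0.0095, "ty": -0.0575, "tz": 0, "fingers": 1}, {"rx": 0, "ry": 0, "rz": 0, "tx": -0.0095, "ty": -0.0575, "tz": 0, "fingers": 1}, {"rx": 0, "ry": 0, "rz": 0, "tx": 0, "ty": 0, "tz": 0, "fingers": 1}])

```text
time_s: 1.98
tool_pos: [0.3832, 0.0119, 0.2304]
ee_rot: [-3.141, -0.001, -2.925]
force: [-0.3, 0.0, 0.2]
grip_width: 0.087
```

Call:
servo_tool(moves=[{"rx": 0, "ry": 0, "rz": 0, "tx": -0.01, "ty": -0.058, "tz": 0, "fingers": 1}, {"rx": 0, "ry": 0, "rz": 0, "tx": -0.01, "ty": -0.058, "tz": 0, "fingers": 1}, {"rx": 0, "ry": 0, "rz": 0, "tx": 0, "ty": 0, "tz": 0, "fingers": 1}])

```text
time_s: 2.35
tool_pos: [0.4283, -0.095, 0.2301]
ee_rot: [3.141, -0.001, -2.921]
force: [0.1, -0.1, -0.4]
grip_width: 0.0872
```

```bash
python3 - <<'E'
from h import *
c=arm.capture('wrist');save(c,'w1');s=arm.observe();print(s['tool_pos'],s['ee_rot'],s['joint_positions'],s['force'])
E
```

```text
[ 0.42764889 -0.09330098  0.22989287] [ 3.13995882e+00 -1.41934019e-03 -2.92001244e+00] [-3.95753824e-01 -2.43425005e-01  1.98743471e+00  5.18236049e-04
  1.39968610e+00 -2.18821799e+00] [-0.08503426  0.19895691 -0.0027124 ]
```

View pics/w1.png

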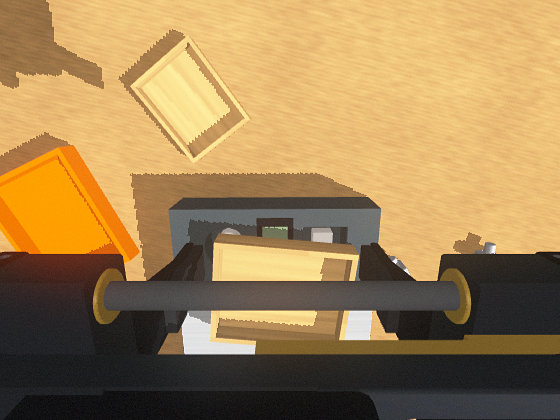

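The wrist view shows the round key at (231,232), on the −y side, and the square key at (322,235). The tray covers both wells in part. I'll descend in front of the tray.

Call:
servo_tool(moves=[{"rx": 0, "ry": 0, "rz": 0, "tx": 0, "ty": 0, "tz": 0.055, "fingers": 1}, {"rx": 0, "ry": 0, "rz": 0, "tx": 0, "ty": 0, "tz": 0.055, "fingers": 1}, {"rx": 0, "ry": 0, "rz": 0, "tx": 0, "ty": 0, "tz": 0.03, "fingers": 1}, {"rx": 0, "ry": 0, "rz": 0, "tx": 0, "ty": 0, "tz": 0.018, "fingers": 1}, {"rx": 0, "ry": 0, "rz": 0, "tx": 0, "ty": 0, "tz": 0, "fingers": 1}])

```text
time_s: 3.02
tool_pos: [0.4261, -0.0908, 0.0711]
ee_rot: [3.139, -0.003, -2.916]
force: [0.2, -0.3, -0.1]
grip_width: 0.087
```

Call:
servo_tool(moves=[{"rx": 0, "ry": 0, "rz": 0, "tx": -0.015, "ty": -0.005, "tz": 0, "fingers": 1}, {"rx": 0, "ry": 0, "rz": 0, "tx": -0.012, "ty": 0, "tz": 0, "fingers": 1}, {"rx": 0, "ry": 0, "rz": 0, "tx": -0.012, "ty": 0, "tz": 0, "fingers": 1}, {"rx": 0, "ry": 0, "rz": 0, "tx": -0.012, "ty": 0, "tz": 0, "fingers": 1}, {"rx": 0, "ry": 0, "rz": 0, "tx": -0.012, "ty": 0, "tz": 0, "fingers": 1}])

```text
time_s: 3.65
tool_pos: [0.49, -0.0839, 0.0726]
ee_rot: [3.141, -0.003, -2.918]
force: [-6.8, -1.4, 5.3]
grip_width: 0.087
```

Call:
servo_tool(moves=[{"rx": 0, "ry": 0, "rz": 0, "tx": -0.012, "ty": 0, "tz": 0, "fingers": 1}, {"rx": 0, "ry": 0, "rz": 0, "tx": -0.012, "ty": 0, "tz": 0, "fingers": 1}, {"rx": 0, "ry": 0, "rz": 0, "tx": -0.012, "ty": 0, "tz": 0, "fingers": 1}, {"rx": 0, "ry": 0, "rz": 0, "tx": 0, "ty": 0, "tz": 0, "fingers": 1}])

```text
time_s: 4.15
tool_pos: [0.5264, -0.0757, 0.0725]
ee_rot: [3.141, 0.001, -2.918]
force: [-0.1, 0.1, -0.4]
grip_width: 0.087
```

```bash
cat >> h.py <<'E'
def tray():
    E=np.array([.537,-.080]);ex=np.array([.975,.2215]);ey=np.array([-.2215,.975])
    for n in('scene','side'):
        c=arm.capture(n);P=cloud(c);hsv=cv2.cvtColor(c['image'],cv2.COLOR_RGB2HSV);save(c,n+'_last')
        q=P[...,:2]-E;x=q@ex;y=q@ey
        m=(c['range_z']>.1)&(x>-.1)&(x<.185)&(abs(y)<.125)&(P[...,2]>.062)&(P[...,2]<.09)&(hsv[...,1]>70)&(hsv[...,0]<25)&(hsv[...,2]>60)
        m=cv2.morphologyEx(m.astype(np.uint8),cv2.MORPH_OPEN,np.ones((3,3)))
        r=cv2.minAreaRect(np.c_[x[m>0],y[m>0]].astype(np.float32)*1000)
        print(n,m.sum(),np.round(r[0],1),np.round(r[1],1),round(r[2],1),'corners rel plate edge',np.round(cv2.boxPoints(r)).tolist())
    s=arm.observe();q=s['tool_pos'][:2]-E;print('tool',q@ex,q@ey,s['tool_pos'],s['ee_rot'],s['force'])
E
python3 -c "
from h import *
tray()"
```

```text
scene 1108 [56.8 13.6] [149.1 137.3] 89.9 corners rel plate edge [[-12.0, -61.0], [125.0, -61.0], [126.0, 88.0], [-12.0, 88.0]]
side 531 [ 61.4 -10. ] [120.9 108.9] 0.4 corners rel plate edge [[1.0, 44.0], [1.0, -65.0], [122.0, -64.0], [121.0, 45.0]]
tool -0.010072950147948147 0.006519326871447114 [ 0.52573132 -0.07587352  0.07234763] [ 3.14123613e+00  4.02515234e-04 -2.91791904e+00] [-0.19958239  0.64802904  0.01051703]
```

View pics/side_last.png

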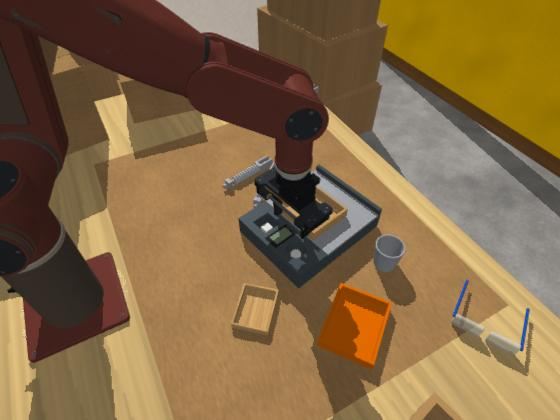

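The tray is now square to the scale, with its near wall about 1 mm past the plate edge. I'll push another 35 mm, then back off, rise and check.

Call:
servo_tool(moves=[{"rx": 0, "ry": 0, "rz": 0, "tx": -0.012, "ty": 0, "tz": 0, "fingers": 1}, {"rx": 0, "ry": 0, "rz": 0, "tx": -0.012, "ty": 0, "tz": 0, "fingers": 1}, {"rx": 0, "ry": 0, "rz": 0, "tx": -0.012, "ty": 0, "tz": 0, "fingers": 1}, {"rx": 0, "ry": 0, "rz": 0, "tx": 0, "ty": 0, "tz": 0, "fingers": 1}])

```text
time_s: 4.75
tool_pos: [0.5621, -0.0681, 0.0728]
ee_rot: [-3.141, 0.002, -2.918]
force: [-0.8, -0.3, 0.4]
grip_width: 0.0869
```

Call:
servo_tool(moves=[{"rx": 0, "ry": 0, "rz": 0, "tx": 0.03, "ty": 0, "tz": 0, "fingers": 1}, {"rx": 0, "ry": 0, "rz": 0, "tx": 0.04, "ty": 0, "tz": -0.04, "fingers": 1}, {"rx": 0, "ry": 0, "rz": 0, "tx": 0.04, "ty": 0, "tz": -0.045, "fingers": -1}, {"rx": 0, "ry": 0, "rz": 0, "tx": 0, "ty": -0.06, "tz": 0, "fingers": -1}, {"rx": 0, "ry": 0, "rz": 0, "tx": 0, "ty": 0, "tz": 0, "fingers": -1}])

```text
time_s: 5.38
tool_pos: [0.4681, -0.1547, 0.1604]
ee_rot: [-3.137, 0.005, -2.922]
force: [0.2, 0.7, 0.2]
grip_width: 0.0648
```

```bash
python3 -c "
from h import *
tray()
c=arm.capture('wrist');save(c,'w2');import pickle;pickle.dump(c,open('w2.pkl','wb'))
a=cv2.imread('pics/side_last.png')[150:300,220:400];b=cv2.imread('pics/w2.png')
cv2.imwrite('pics/m2.png',np.hstack([cv2.resize(a,(400,333)),cv2.resize(b,(400,333))]))"
```

```text
scene 1047 [100.5  12.8] [124.5 148.8] 0.3 corners rel plate edge [[38.0, 87.0], [39.0, -62.0], [163.0, -61.0], [162.0, 87.0]]
side 498 [144.3  -5.2] [168.3  75.2] 62.8 corners rel plate edge [[72.0, -63.0], [139.0, -97.0], [216.0, 52.0], [149.0, 87.0]]
tool -0.08441859827793388 -0.05413073508520689 [ 0.46665983 -0.15149855  0.15775037] [ 3.14152277e+00  6.74351919e-04 -2.91981983e+00] [ 0.3247214   0.73907559 -0.82273559]
```

View pics/m2.png

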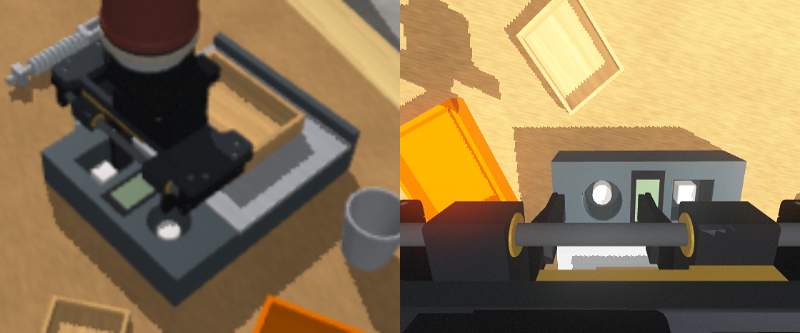

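The tray lies on the plate and both wells are clear. The round well is at about (600,197) in the wrist half of the picture. Next I'll locate the key and mouth from both cameras.

```bash
python3 - <<'E'
from h import *
import pickle
E=np.array([.537,-.080]);ex=np.array([.975,.2215]);ey=np.array([-.2215,.975])
nom=E-.045*ex-.055*ey;print('nominal',nom)
for n in('wrist','side'):
    c=pickle.load(open('w2.pkl','rb')) if n=='wrist' else arm.capture(n)
    h,w=c['range_z'].shape;u,v=np.meshgrid(np.arange(w),np.arange(h))
    R=lambda z:ray(c,np.c_[u.ravel(),v.ravel()],z)[:,:2].reshape(h,w,2)
    g=cv2.cvtColor(c['image'],cv2.COLOR_RGB2GRAY)
    near=np.linalg.norm(R(.039)-nom,axis=2)<.03
    for nm,cen in(('round',nom),('square',nom+.11*ey)):
        W=R(.039);m=(np.linalg.norm(W-cen,axis=2)<.03)&(g>130)
        k,l,s,ct=cv2.connectedComponentsWithStats(m.astype(np.uint8));i=1+s[1:,4].argmax()
        q=W[l==i];r=cv2.minAreaRect(q.astype(np.float32)*1000);print(n,nm,s[i,4],'centre',np.round(r[0],1),np.round(r[1],1),'z',np.median(cloud(c)[l==i][:,2]).round(4))
s=arm.observe();print(s['tool_pos'],s['grip_width'],s['time_s'])
E
```

```text
nominal [ 0.5053075 -0.1435925]
wrist round 705 centre [ 498.8 -144.2] [29.7 29.4] z 0.0385
wrist square 797 centre [475.6 -39.6] [28.7 28.8] z 0.0382
side round 62 centre [ 502.6 -145. ] [20.7 21.9] z 0.0399
side square 63 centre [478.1 -38. ] [22.2 22.7] z 0.0399
[ 0.46628541 -0.15032647  0.15675583] 0.04878854588112861 5.575
```

Call:
servo_tool(moves=[{"rx": 0, "ry": 0, "rz": 0, "tx": -0.0375, "ty": -0.002, "tz": 0, "fingers": -1}, {"rx": 0, "ry": 0, "rz": 0, "tx": 0, "ty": 0, "tz": 0.04, "fingers": -1}, {"rx": 0, "ry": 0, "rz": 0, "tx": 0, "ty": 0, "tz": 0.03, "fingers": -1}, {"rx": 0, "ry": 0, "rz": 0, "tx": 0, "ty": 0, "tz": 0, "fingers": -1}, {"rx": 0, "ry": 0, "rz": 0, "tx": 0, "ty": 0, "tz": 0, "fingers": -1}])

```text
time_s: 6.2
tool_pos: [0.5042, -0.1444, 0.0882]
ee_rot: [-3.141, 0.0, -2.917]
force: [0.0, 0.2, 0.9]
grip_width: 0.0026
```

```bash
python3 -c "
from h import *
tray()
c=arm.capture('wrist');save(c,'w3')
a=cv2.imread('pics/side_last.png')[190:280,240:348];b=cv2.imread('pics/w3.png')
cv2.imwrite('pics/m3.png',np.hstack([cv2.resize(a,(400,333)),cv2.resize(b,(400,333))]))
print(arm.observe()['grip_width'])"
```

```text
scene 1047 [100.9  12.9] [149.3 122.9] 89.6 corners rel plate edge [[39.0, -61.0], [162.0, -62.0], [163.0, 87.0], [40.0, 88.0]]
side 473 [135.1 -26.4] [155.7  79.8] 49.9 corners rel plate edge [[55.0, -60.0], [116.0, -112.0], [216.0, 8.0], [155.0, 59.0]]
tool -0.045773108443536006 -0.05623604903186234 [ 0.50481744 -0.14498922  0.08914541] [-3.14002940e+00  2.06204136e-03 -2.91756638e+00] [-0.33869044  0.03542404 -0.22242161]
0.0007118512374263897
```

View pics/m3.png

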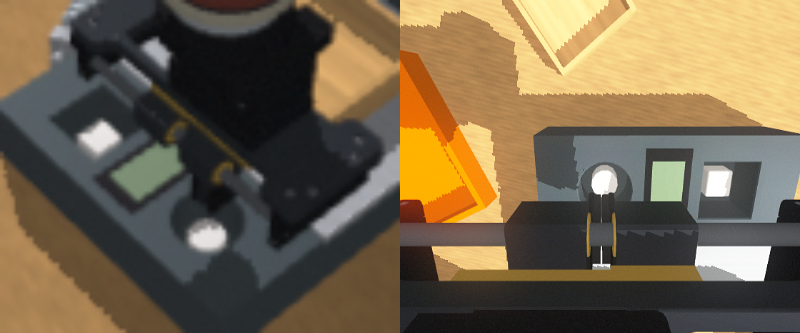

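```bash
python3 - <<'E'
from h import *
c=arm.capture('wrist');s=arm.observe();t=s['tool_pos'];print(t,c['origin'])
g=cv2.cvtColor(c['image'],cv2.COLOR_RGB2GRAY)
K=c['intrinsics'];R=Rm(c)
def proj(p): q=R.T@(np.array(p)-c['origin']);return (K@q/q[2])[:2].round(1)
E=np.array([.537,-.080]);ex=np.array([.975,.2215]);ey=np.array([-.2215,.975])
nom=E-.045*ex-.055*ey
im=cv2.resize(c['image'][180:300,220:360,::-1],None,fx=5,fy=5)
D=lambda p,col:cv2.circle(im,tuple(int(x) for x in (proj(p)-[220,180])*5),5,col,-1)
D([*t[:2],t[2]-.008],(0,0,255));D([*(t[:2]-.0095*ex),t[2]-.008],(0,0,255))
D([*nom,.039],(0,255,0));print(proj([*nom,.039]))
for a in np.arange(0,6.28,.2): D([*(nom+.024*np.cos(a)*ex+.024*np.sin(a)*ey),.055],(255,0,0)) ; D([*(nom+.013*np.cos(a)*ex+.013*np.sin(a)*ey),.039],(0,255,0))
cv2.imwrite('pics/m4.png',im)
E
```

```text
[ 0.50465165 -0.14513783  0.08906834] [ 0.42928552 -0.1620301   0.24295694]
[283.9 236.4]
```

View pics/m4.png

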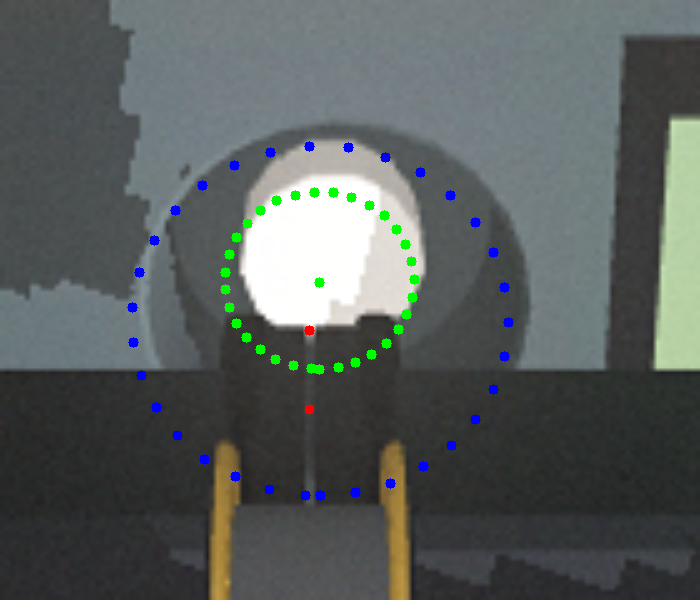

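The projected fingertip matches the picture. The well sits about 3 mm nearer the robot and 3 mm further left than my estimate. I'll correct for that and enter the well.

Call:
servo_tool(moves=[{"rx": 0, "ry": 0, "rz": 0, "tx": 0.002, "ty": 0.003, "tz": 0, "fingers": -1}, {"rx": 0, "ry": 0, "rz": 0, "tx": 0, "ty": 0, "tz": 0.02, "fingers": -1}, {"rx": 0, "ry": 0, "rz": 0, "tx": 0, "ty": 0, "tz": 0.014, "fingers": -1}, {"rx": 0, "ry": 0, "rz": 0, "tx": 0, "ty": 0, "tz": 0, "fingers": -1}])

```text
time_s: 6.9
tool_pos: [0.4998, -0.1418, 0.0523]
ee_rot: [3.14, -0.002, -2.918]
force: [-0.3, -0.6, -0.2]
grip_width: 0.0005
```

Call:
servo_tool(moves=[{"rx": 0, "ry": 0, "rz": 0, "tx": -0.002, "ty": 0, "tz": 0.003, "fingers": -1}, {"rx": 0, "ry": 0, "rz": 0, "tx": 0, "ty": 0, "tz": 0.003, "fingers": -1}, {"rx": 0, "ry": 0, "rz": 0, "tx": 0, "ty": 0, "tz": 0.002, "fingers": -1}, {"rx": 0, "ry": 0, "rz": 0, "tx": 0, "ty": 0, "tz": 0, "fingers": -1}])

```text
time_s: 7.4
tool_pos: [0.5035, -0.142, 0.046]
ee_rot: [-3.141, 0.001, -2.918]
force: [0.1, 0.4, 2.7]
grip_width: 0.0006
```

Contact with the key at 2.7 N. Pressing on.

Call:
servo_tool(moves=[{"rx": 0, "ry": 0, "rz": 0, "tx": 0, "ty": 0, "tz": 0.002, "fingers": -1}, {"rx": 0, "ry": 0, "rz": 0, "tx": 0, "ty": 0, "tz": 0.002, "fingers": -1}, {"rx": 0, "ry": 0, "rz": 0, "tx": 0, "ty": 0, "tz": 0.001, "fingers": -1}, {"rx": 0, "ry": 0, "rz": 0, "tx": 0, "ty": 0, "tz": 0, "fingers": -1}])

```text
time_s: 7.9
tool_pos: [0.5035, -0.1421, 0.0413]
ee_rot: [-3.141, 0.001, -2.918]
force: [0.0, 0.8, 8.9]
grip_width: 0.0006
```

The force is 8.9 N, above the 5 N needed, so the key is at its stop. I'll add a little and hold for more than a second.

Call:
servo_tool(moves=[{"rx": 0, "ry": 0, "rz": 0, "tx": 0, "ty": 0, "tz": 0.001, "fingers": -1}, {"rx": 0, "ry": 0, "rz": 0, "tx": 0, "ty": 0, "tz": 0, "fingers": -1}, {"rx": 0, "ry": 0, "rz": 0, "tx": 0, "ty": 0, "tz": 0, "fingers": -1}, {"rx": 0, "ry": 0, "rz": 0, "tx": 0, "ty": 0, "tz": 0, "fingers": -1}, {"rx": 0, "ry": 0, "rz": 0, "tx": 0, "ty": 0, "tz": 0, "fingers": -1}])

```text
time_s: 8.52
tool_pos: [0.5037, -0.1421, 0.0412]
ee_rot: [-3.141, 0.001, -2.918]
force: [-3.4, 1.1, 14.9]
grip_width: 0.0007
```

Call:
servo_tool(moves=[{"rx": 0, "ry": 0, "rz": 0, "tx": 0, "ty": 0, "tz": 0, "fingers": -1}, {"rx": 0, "ry": 0, "rz": 0, "tx": 0, "ty": 0, "tz": 0, "fingers": -1}, {"rx": 0, "ry": 0, "rz": 0, "tx": 0, "ty": 0, "tz": 0, "fingers": -1}, {"rx": 0, "ry": 0, "rz": 0, "tx": 0, "ty": 0, "tz": 0, "fingers": -1}, {"rx": 0, "ry": 0, "rz": 0, "tx": 0, "ty": 0, "tz": 0, "fingers": -1}])

```text
time_s: 9.15
tool_pos: [0.5037, -0.1421, 0.0412]
ee_rot: [-3.141, 0.001, -2.918]
force: [-3.2, 1.4, 14.7]
grip_width: 0.0001
```

The tip is at 0.033 m with a stiff stop, which is full travel. I'll withdraw straight up and check.

Call:
servo_tool(moves=[{"rx": 0, "ry": 0, "rz": 0, "tx": 0, "ty": 0, "tz": -0.01, "fingers": -1}, {"rx": 0, "ry": 0, "rz": 0, "tx": 0, "ty": 0, "tz": -0.03, "fingers": -1}, {"rx": 0, "ry": 0, "rz": 0, "tx": 0, "ty": 0, "tz": -0.05, "fingers": -1}, {"rx": 0, "ry": 0, "rz": 0, "tx": 0.05, "ty": 0, "tz": -0.04, "fingers": -1}, {"rx": 0, "ry": 0, "rz": 0, "tx": 0, "ty": 0, "tz": 0, "fingers": -1}])

```text
time_s: 9.78
tool_pos: [0.4553, -0.1538, 0.1719]
ee_rot: [-3.138, 0.004, -2.919]
force: [0.2, 0.5, 0.3]
grip_width: 0.0003
```

```bash
python3 -c "
from h import *
tray()
c=arm.capture('wrist');save(c,'w5');P=cloud(c);hsv=cv2.cvtColor(c['image'],cv2.COLOR_RGB2HSV)
for nm,p in(('round',[.5025,-.142]),('square',[.478,-.036])):
    m=(np.linalg.norm(P[...,:2]-p,axis=2)<.010)&(hsv[...,2]>130)&(P[...,2]<.06);print(nm,m.sum(),np.median(P[m][:,2]) if m.any() else None)
a=cv2.imread('pics/side_last.png')[150:300,220:400];b=cv2.imread('pics/w5.png')
cv2.imwrite('pics/m5.png',np.hstack([cv2.resize(a,(400,333)),cv2.resize(b,(400,333))]))"
```

```text
scene 1043 [101.1  12.6] [121.8 148.6] 0.4 corners rel plate edge [[40.0, 86.0], [41.0, -62.0], [163.0, -61.0], [161.0, 87.0]]
side 592 [101.6  10.8] [151. 119.] 89.9 corners rel plate edge [[42.0, -65.0], [161.0, -65.0], [161.0, 86.0], [42.0, 86.0]]
tool -0.09590149132987331 -0.05265145077051971 [ 0.45513274 -0.15260005  0.16831485] [ 3.14159037e+00  3.36362154e-04 -2.91894792e+00] [ 0.25421189  0.51380925 -0.45556886]
round 5 0.038255904297303966
square 226 0.03874341936127218
```

View pics/m5.png

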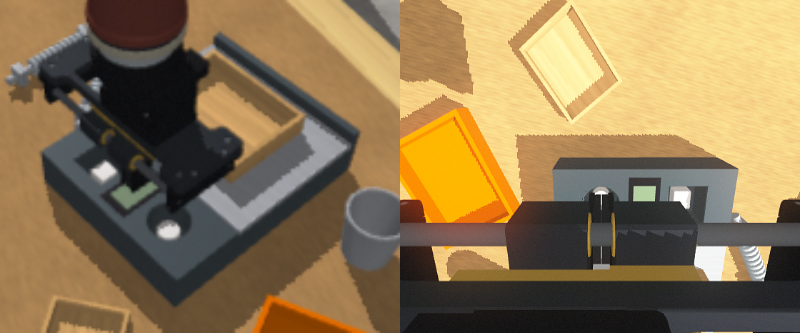

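The tray lies square on the plate, 42–161 mm past its edge and from −65 to +86 mm sideways. Both keys read about 38–39 mm high, so they are up, and the robot is clear of everything. Handing in.

```bash
python3 -c "
from rig import arm
print(arm.finish_job())"
```

```text
the job is handed in; nothing more can be done
None
```

The job is done and handed in, at about 10 s of the 45 s allowed. The hand-in gives no verdict, so what follows rests on my own checks.

- **Tray:** I pushed it back with the open fingers spread across its near wall, which also squared it up. The last check, with both cameras agreeing to within about 3 mm, had it 40–163 mm past the plate's near edge and between −65 and +87 mm of the centre line. That is wholly on the plate.
- **Round key:** I pressed it with the closed fingertips to its stop, with the fingertips at 33 mm height (6 mm of travel) and 15 N. I held it there for more than 1.25 s, then withdrew straight up.
- **Keys after release:** The round key read 38.3 mm high and the square key 38.7 mm, against 39 mm at rest. The round key's figure comes from only 5 pixels, because the fingers partly hid it.
- **Cup and bolts:** The arm stayed away from them, and they looked unmoved in the pictures. I did not measure their positions.

Some checks disagreed along the way:
- The first estimates of the round key's position differed by up to 6 mm in x. A close wrist view settled it, and I moved about 3 mm before entering the well.
- Some tray readings taken while the gripper blocked the view were unusable, so I ignored them.

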